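# Put the serving stand together and offer a roll over it in the tongs

### The arm

A 6-joint arm with a two-finger parallel gripper is mounted at the origin on a cart in front of the work surface, level with it; the furniture and walls round the work are solid. World frame = base frame: x ahead of the robot, y to its left, z up, the work surface at z = 0. Lengths are in m, angles in rad, forces in N, time in s.
With the tool pointing down it reaches from about 0.3 to 0.775 m from the base axis. Payload 14.6 kg.
Tool frame: the origin (TCP) lies at the very end of the fingers, on their centre line; the grasp point (between the pads) lies 19 mm behind it (r.grasp_offset is the distance from the TCP to the grasp point, in m); z points along the fingers, y is the line along which they close (so a half turn about z gives the same grasp; the last joint's range is limited). The gripper opens to 85 mm and grips with 20 to 120 N. Pads are 22 mm wide; open, the fingers measure 114 mm over their backs; the gripper's body (76 mm by 85 mm) begins 54 mm behind the grasp point. The pads swing forward as they close: fully open they stand 13 mm farther back than shut.
Start: joints at [1.098, 0.3, 1.521, -0, 1.321, -0.067], TCP at [0.217, 0.505, 0.231] pointing down, gripper open.
Joint ranges: [-3.03, 3.03], [-0.79, 2.21], [0.23, 2.52], [-1.04, 4.18], [0, 3.07], [-2.55, 2.55]. Speed limits (rad/s): [2.22, 2.22, 2.57, 3.14, 3.14, 3.14].

### API

Orientations are given as a 3x3 rotation matrix whose columns are the frame's x, y, z axes.
In Python, from plant import r gives the robot as it stands.
- The arm moves only by the shell command python3 -m jog 'ROWS'. ROWS is JSON, a list of rows, each a list of 3 entries, a list of its own where there are three numbers: the opening, from -1 (shut) to 1 (fully open), then the shift along the tool's x, y, z in m, then the turn about the tool's z in degrees. A call has 1 to 10 rows; each row is the pose to reach, as a shift and turn from the pose commanded when the call began, along the tool's axes at that moment; what a row does not reach only later rows make up. A row lasts 1/10 s, in which the tool goes at most 50 mm and 8.59 degrees, less where a joint would pass 70% of its speed; a pose out of reach is approached as far as the arm can. A call with a gripper value outside its range is refused whole. The fingers move at their own pace and stop on an object; the grip force is fixed at half the most. Time passes only in rows, so rows that repeat a pose let the fingers close. It gives the time, the measured TCP pose, the force, the opening and the grip force at its end, in the units of the state.
- r.sense(): the state, without advancing time (a new reading comes with each control period).
- r.snapshot(name): name is "side" or "top"; returns a dict with "frame" (420x560x3 uint8, blue, green, red), "fovy" (degrees; the focal length in pixels is half the picture's height over the tangent of half this angle, whatever the lens; pixels are square), "cx", "cy" (the principal point, pixels), "position" and "orientation" of the camera in the world. Camera axes: x right, y down, z forward; pixel columns grow to the right and rows downward; lengths in m; the calibration is good to about 2 mm. A picture is of the moment at which its call begins. There is no depth.
- r.finish_job(): hands the job in; it is judged then, once.
Trained networks look in the newest picture that a camera, given by its name, has taken for a name from the list of things; names that differ only in an ending like _2 or _b are one class to them, and where a whole thing is asked for, a point or a joint stands for the part that bears it (a point fixed in the world has none). Each returns a list of dicts, best first, with "conf" (0 to 1); they miss things now and then, are a little off and sometimes report something else, mostly with a low value. They report only what shows in the picture. A call takes as long as a camera call. They do not tell look-alikes from the thing itself.
- r.boxes_of(camera, label): "extent" ([left, top, width, height] in pixels, round what is visible of it).
- r.silhouettes(camera, label): "mask" (420x560 bool, what is visible of it) and "extent" ([left, top, width, height] in pixels, round what is visible of it).
The state is a dict: "clock": time; "q": joint angles; "joint_vel": joint speeds; "joint_efforts": joint torques, N m; "tool_pos": TCP position; "ee_rot": TCP orientation; "force": force on the tool from outside, world axes, zero at the start; "torque": the same for the moment, N m; "finger_gap": finger opening in m; "grasp_force": force on a finger pad.
Only numpy, scipy, OpenCV 4.12 (cv2) and the standard library are available. Lean on these libraries where they do the work, as an engineer would, in place of code of your own. Each camera call takes 0.05 s, during which the arm holds its last target. There are 200 camera calls.

### The job

Put the serving stand together: slide the wooden spacer all the way down the post of the marble foot, then seat the round wooden tray on top of it, collar upward. Then take the tongs, pick the long slashed roll off the chopping board with them (never with the gripper's own fingers), and finish still holding it in the closed tongs over the middle of the tray, a few centimetres clear of the post and touching nothing else, because I want to slip a doily under it before it is set down. Leave the two round buns and the mill where they are.

Things in the scene. Friction and masses are not known exactly. Their poses are not given: they have to be found in the camera images.
- stand: fixed foot of the serving stand: grey-white marble disc 160 mm across, its top 16 mm above the worktop, with an upright steel post 10 mm thick in its middle (chamfered tip 122 mm above the worktop). Origin: centre of its underside, on the worktop; z up along the post
- post_tip (a point): tip of the steel post, 122 mm above the worktop
- spacer: loose turned wooden spacer, standing upright: 76 mm high, 32 mm across over its top 28 mm and bottom 18 mm, 24 mm at the waist between, 14 mm bore right through, 60 g. Either end may go down. Home on the foot its top is 92 mm above the worktop. It and the mill may swap places. Origin: centre of its underside, z along the bore
- spacer_top (a point): centre of the spacer's upper end, 76 mm above its origin
- tray: loose round wooden tray, lying flat, collar up: 140 mm across, floor 10 mm thick, rim 14 mm high; the round collar in its middle is 32 mm across and rises 16 mm above the floor; 14 mm bore right through, about 160 g. Origin: centre of its underside, z up. Home on the spacer its underside is 92 mm above the worktop
- tray_collar (a point): centre of the collar's top, 26 mm above the tray's origin; with the tray home the post's tip stands 4 mm above it
- tongs: loose sprung steel tongs with black grip panels, lying on their side on the worktop, arms side by side, 256 mm long, 24 mm high, 115 g, balanced near the grip panels' middle. Origin: at the pivot, on the underside; x along the middle line to the heads, y to the left arm, z up. Springs hold them open, each side pushing out with 7 to 10 N at the panels, so they must be kept squeezed
- tongs_grip (a point): middle between the two grip panels, 90 mm from the pivot, 12 mm above the underside. Here the open tongs are 60 mm wide over the panels (19 mm high, x 55 to 123 mm, outsides nearly parallel); squeeze across the tongs' y. Squeezed on the roll they are about 45 mm wide
- tongs_heads (a point): middle between the two heads (upright plates, x 168 to 216 mm, 22 mm high), 192 mm from the pivot, 12 mm above the underside. Open, the heads are about 76 mm apart inside and 86 mm over the outsides; squeezing the panels by 8 mm brings them about 17 mm closer
- tongs_left (a joint): angle of the left arm, rad: 0 fully open, grows as it closes, 0.19 closed on nothing; about 0.08 on the roll's width
- tongs_right (a joint): the same for the right arm
- board: fixed wooden chopping board, 340 x 235 x 22 mm, its top 22 mm above the worktop. Origin: centre of its underside; its y axis is its long side
- roll: the long bread roll with three slashes, lying on the board: 84 mm long (its x), 46 mm wide (its y, widest 16 mm above its underside), 42 mm high, 55 g, firm. Origin: centre of its underside
- roll_center (a point): point inside the roll 18 mm above the centre of its underside
- bun_1: round bun with a cross cut, 68 mm across, 46 mm high, on the board beside the roll or in its place. Origin: centre of its underside
- bun_2: round bun with a cross cut, 66 mm across, 44 mm high, on the far part of the board. Origin: centre of its underside
- mill: small glass salt shaker with a grey domed top (the mill), 44 mm across, 90 mm high, standing on the worktop. Origin: centre of its underside
Not all that is in view belongs to the job. What is shaped like the spacer but pink or red is not meant.

How it is judged:
On the way, in this order (a step that is already met when the one before it is completed fails the run):
1. the spacer is fully down on the foot, round the post (horizontal distance between spacer and stand below 0.006 m and ((height (world z) of spacer below 0.02 m and angle between spacer's own z axis and vertical below 0.08 rad) or (height (world z) of spacer_top below 0.02 m and angle between spacer's own z axis and vertical above 3.06 rad))), for 0.2 s.
2. the tray is seated flat on the spacer, collar up (horizontal distance between tray and stand below 0.006 m and height (world z) of tray between 0.086 and 0.097 m and angle between tray's own z axis and vertical below 0.08 rad and contact force between the fingers and tray below 0.3 N), for 0.2 s.
3. the roll is lifted off the board in the tongs (contact force between tongs and roll above 1 N and contact force between the fingers and tongs above 3 N and contact force between roll and board below 0.1 N and z of roll_center in the frame of board above 0.07 m), for 0.2 s.
At the end, for the whole second after the job is handed in: spacer and tray home on the post (5 mm in height, 6 mm off axis, tray level to 5 degrees) and let go; the roll at rest in the squeezed tongs, touching nothing else, its middle within 45 mm of the tray's middle in plan and 58 to 200 mm above the tray's underside (horizontal distance between each of spacer, tray and stand below 0.006 m and height (world z) of any of spacer, spacer_top below 0.02 m and height (world z) of tray between 0.086 and 0.097 m and angle between tray's own z axis and vertical below 0.08 rad and horizontal distance between roll_center and tray below 0.045 m and z of roll_center in the frame of tray between 0.058 and 0.2 m and contact force between tongs and roll above 1 N and contact force between the fingers and tongs above 3 N and contact force between each of roll, tongs, the arm and tray below 0.1 N and contact force between each of roll, tongs and stand below 0.1 N and contact force between the arm and roll below 0.1 N and contact force between the arm and spacer below 0.1 N and linear speed of roll below 0.03 m/s); the arm keeps its last pose, push and grip.
It fails at once if the gripper's fingers touch the roll (contact force between the fingers and roll above 0.5 N).
It fails at once if a bun is pushed more than 25 mm (distance of any of bun_1, bun_2 from where it was at the start of the episode above 0.025 m).
It fails at once if the mill is pushed more than 25 mm or knocked over (distance of mill from where it was at the start of the episode above 0.025 m or angle between mill's own z axis and vertical above 0.5 rad).
It also fails if it takes over 72 s, if anything falls off the work surface, if the arm or the gripper's body presses on something with over 40 N, if the wrist force passes 120 N, or if a joint passes its speed limit or range.

## Working session

There is one attempt and no reset: what is moved stays moved. The work goes in short steps, Python scripts to look and compute and a shell command to move; the robot and the scene stay as the last step left them, time stands still between calls to the robot, and variables do not carry over. Pictures are saved under pics/ and viewed, at most 10 in all, crops included, and the job is handed in when it is done.

```bash
ls; mkdir -p pics
python3 - <<'E'
from plant import r
import cv2,numpy as np
for c in ("side","top"):
    s=r.snapshot(c); cv2.imwrite(f"pics/{c}0.png",s["frame"])
    print(c,s["fovy"],s["cx"],s["cy"],np.round(s["position"],3).tolist(),np.round(s["orientation"],3).tolist())
    for l in ("stand","spacer","tray","tongs","roll","bun_1","mill","board"):
        print(l,[(round(d["conf"],2),[int(v) for v in d["extent"]]) for d in r.boxes_of(c,l)])
s=r.sense();print({k:np.round(v,3).tolist() for k,v in s.items()},r.grasp_offset)
E
```

```text
pics
side 47.48942123912667 283.40043112445017 213.5482614522915 [0.343, -1.123, 0.569] [[0.992, -0.031, 0.12], [-0.122, -0.368, 0.922], [0.016, -0.929, -0.369]]
stand [(0.87, [295, 227, 69, 59]), (0.26, [272, 318, 73, 49])]
spacer [(0.68, [265, 252, 11, 30]), (0.67, [270, 272, 15, 34]), (0.57, [235, 265, 16, 38])]
tray [(0.7, [269, 319, 75, 50])]
tongs [(0.85, [242, 226, 84, 16])]
roll [(0.55, [267, 198, 23, 14])]
bun_1 [(0.6, [259, 184, 23, 12]), (0.59, [305, 192, 21, 14]), (0.33, [296, 227, 67, 61])]
mill [(0.8, [253, 225, 15, 39]), (0.66, [297, 230, 62, 55])]
board [(0.8, [220, 191, 108, 33])]
top 53.73779421718498 275.8945822348967 209.37937143175174 [0.31, -0.0, 1.371] [[0.015, -0.989, 0.149], [-1.0, -0.013, 0.012], [-0.01, -0.149, -0.989]]
stand [(0.79, [288, 165, 46, 45]), (0.38, [188, 195, 16, 29]), (0.27, [146, 167, 73, 99])]
spacer [(0.66, [345, 223, 18, 12]), (0.61, [344, 247, 8, 9]), (0.5, [311, 227, 18, 11])]
tray [(0.68, [378, 198, 42, 40])]
tongs [(0.77, [234, 191, 21, 54])]
roll [(0.72, [189, 198, 15, 24]), (0.58, [173, 163, 17, 19])]
bun_1 [(0.75, [154, 202, 22, 18]), (0.27, [346, 225, 16, 12])]
mill [(0.66, [285, 225, 11, 16])]
board [(0.6, [147, 163, 73, 106]), (0.44, [235, 204, 20, 43]), (0.34, [377, 196, 42, 46])]
{'clock': 0.9, 'q': [1.098, 0.3, 1.521, -0.0, 1.321, -0.067], 'joint_vel': [0.001, -0.0, 0.0, 0.001, 0.0, 0.001], 'joint_efforts': [-0.002, -54.334, -36.198, -0.0, 0.001, 0.0], 'tool_pos': [0.217, 0.505, 0.231], 'ee_rot': [[-0.919, 0.395, 0.0], [0.395, 0.919, -0.0], [-0.0, -0.0, -1.0]], 'force': [-0.027, 0.013, -0.315], 'torque': [0.019, 0.041, 0.006], 'grasp_force': 0.0, 'finger_gap': 0.085} 0.0187
```

Run:
```python
import cv2,numpy as np
t=cv2.imread("pics/top0.png")[140:290,130:430]; cv2.imwrite("pics/topc.png",cv2.resize(t,(800,400),interpolation=cv2.INTER_CUBIC))
t=cv2.imread("pics/side0.png")[170:380,210:400]; cv2.imwrite("pics/sidec.png",cv2.resize(t,None,fx=2.85,fy=2.85,interpolation=cv2.INTER_CUBIC))
```

```text
(no output)
```

View pics/topc.png

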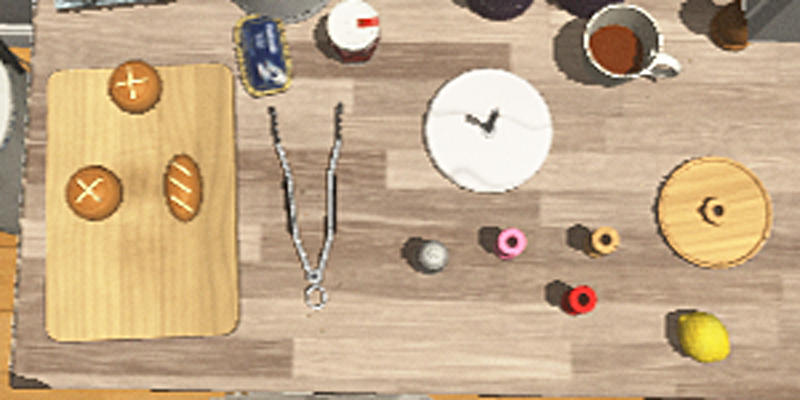

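View pics/sidec.png

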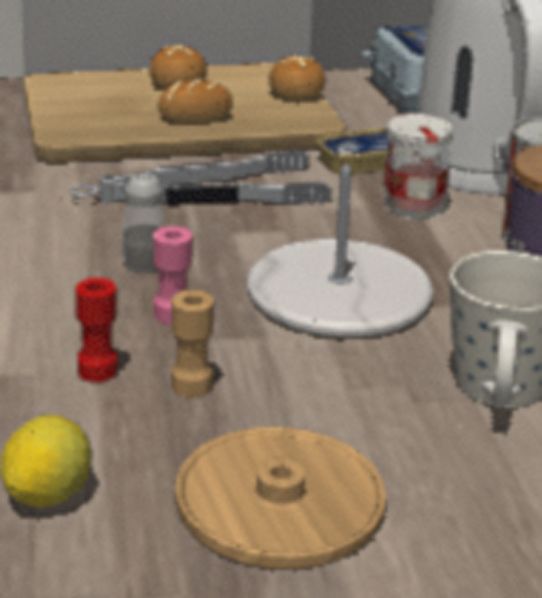

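The top view shows the wooden spacer at about (357,230). Its look-alikes are pink (321,231), red (348,252) and the mill (292,236). The tray is at (398,219), the stand at (312,188), the tongs' pivot at (248,243) with the heads up at (232–257,180), the roll at (199,210), and the buns at (165,212) and (181,172). I choose the tan one. Next I measure, and take a close crop of that choice.

```bash
cat > h.py <<'E'
from plant import r
import cv2,numpy as np
from scipy.optimize import least_squares
K=8 # subpixel bits via supersampling
def snap(c):
    s=dict(r.snapshot(c)); s["f"]=s["frame"].shape[0]/2/np.tan(np.radians(s["fovy"])/2)
    s["R"]=np.array(s["orientation"]); s["p"]=np.array(s["position"]); return s
def proj(s,P):
    q=(np.atleast_2d(P)-s["p"])@s["R"]; return q[:,:2]/q[:,2:]*s["f"]+[s["cx"],s["cy"]]
def ray(s,uv,z):
    uv=np.atleast_2d(uv); d=np.c_[(uv-[s["cx"],s["cy"]])/s["f"],np.ones(len(uv))]@s["R"].T
    return s["p"]+d*((z-s["p"][2])/d[:,2])[:,None]
A=np.linspace(0,2*np.pi,60)
MODEL={"stand":[(.08,0,.016),(.005,.016,.122)],"spacer":[(.016,0,.018),(.012,.018,.048),(.016,.048,.076)],
 "tray":[(.07,0,.014),(.016,.014,.026)],"mill":[(.022,0,.08),(.015,.08,.09)],"bun":[(.034,.005,.03)]}
def render(s,model,o):
    m=np.zeros((420*K,560*K),np.uint8)
    for rad,a,b in model:
        P=np.array([[o[0]+rad*np.cos(t),o[1]+rad*np.sin(t),o[2]+z] for z in(a,b) for t in A])
        cv2.fillConvexPoly(m,np.int32(cv2.convexHull(np.float32((proj(s,P)+.5)*K))),1)
    return m
def cen(m,k=1):
    M=cv2.moments(np.uint8(m),True); return np.array([M["m10"],M["m01"]])/M["m00"]/k+(.5/k-.5)
def fit(obs,model,o,freez=True):
    """obs: list of (snapshot, centroid)"""
    def res(x):
        return np.concatenate([cen(render(s,model,np.r_[x,0] if len(x)<3 else x),K)-c for s,c in obs])
    x0=np.array(o[:3] if freez else o[:2],float)
    q=least_squares(res,x0,diff_step=None,x_scale=.01,method="trf",jac=lambda x:np.array([(res(x+e)-res(x-e))/.02 for e in .01*np.eye(len(x))]).T)
    return q.x,q.fun
E
python3 - <<'E'
from h import *
S={c:snap(c) for c in("side","top")}
cv2.imwrite("pics/crop1.png",cv2.resize(S["side"]["frame"][215:315,220:310],None,fx=6,fy=6,interpolation=cv2.INTER_CUBIC)[:600])
np.save("pics/S.npy",S,allow_pickle=True)
M={}
for c in S:
    for l in("stand","spacer","tray","tongs","roll","bun_1","mill","board"):
        for i,d in enumerate(r.silhouettes(c,l)):
            m=np.array(d["mask"]); M[c,l,i]=m
            e=S[c]["frame"][m].mean(0)
            print(c,l,i,round(d["conf"],2),list(map(int,d["extent"])),m.sum(),np.round(cen(m),2),np.round(e))
np.save("pics/M.npy",M,allow_pickle=True)
E
```

```text
side stand 0 0.78 [297, 228, 64, 58] 1996 [329.52 268.47] [167. 172. 178.]
side stand 1 0.31 [271, 317, 73, 52] 2988 [307.51 344.21] [ 91. 134. 169.]
side spacer 0 0.92 [236, 268, 16, 40] 485 [243.55 285.16] [ 29.  32. 123.]
side spacer 1 0.89 [264, 253, 11, 28] 339 [269.61 263.08] [102.  84. 145.]
side spacer 2 0.8 [268, 273, 19, 35] 530 [277.08 289.88] [ 72. 101. 127.]
side tray 0 0.82 [271, 318, 75, 52] 3016 [308.42 344.31] [ 91. 134. 169.]
side tongs 0 0.93 [236, 225, 89, 16] 923 [288.59 233.68] [86. 87. 88.]
side roll 0 0.6 [268, 196, 21, 17] 304 [278.01 205.16] [ 59.  99. 135.]
side bun_1 0 0.73 [305, 189, 21, 16] 244 [314.11 197.1 ] [ 59.  98. 135.]
side bun_1 1 0.57 [262, 186, 20, 13] 252 [271.95 193.15] [ 62. 103. 140.]
side mill 0 0.95 [252, 227, 17, 37] 441 [259.49 246.67] [107. 111. 115.]
side mill 1 0.15 [262, 189, 16, 10] 202 [271.36 193.13] [ 59. 101. 141.]
side board 0 0.8 [220, 189, 106, 38] 2502 [267.34 210.72] [ 90. 126. 150.]
top stand 0 0.59 [289, 165, 45, 44] 1755 [312.36 188.52] [231. 237. 241.]
top spacer 0 0.64 [340, 245, 10, 15] 113 [346.09 252.27] [ 42.  50
[... 329 characters left out ...]
10, 25] 250 [198.1  210.19] [ 73. 138. 196.]
top tongs 0 0.68 [230, 178, 25, 68] 242 [245.78 222.5 ] [130. 136. 140.]
top tongs 1 0.63 [345, 224, 18, 13] 101 [354.48 230.67] [ 85. 134. 169.]
top roll 0 0.84 [188, 198, 15, 22] 266 [198.08 209.72] [ 72. 135. 193.]
top roll 1 0.51 [284, 228, 15, 15] 143 [291.   236.04] [135. 146. 153.]
top roll 2 0.41 [286, 165, 49, 43] 1741 [312.61 188.52] [232. 238. 242.]
top bun_1 0 0.74 [171, 165, 19, 16] 280 [180.12 172.29] [ 70. 135. 196.]
top bun_1 1 0.53 [155, 204, 20, 15] 318 [164.66 212.4 ] [ 70. 135. 196.]
top mill 0 0.63 [286, 229, 10, 13] 141 [291.15 235.97] [136. 147. 154.]
top board 0 0.91 [145, 163, 76, 104] 6422 [182.88 218.27] [128. 191. 226.]
```

View pics/crop1.png

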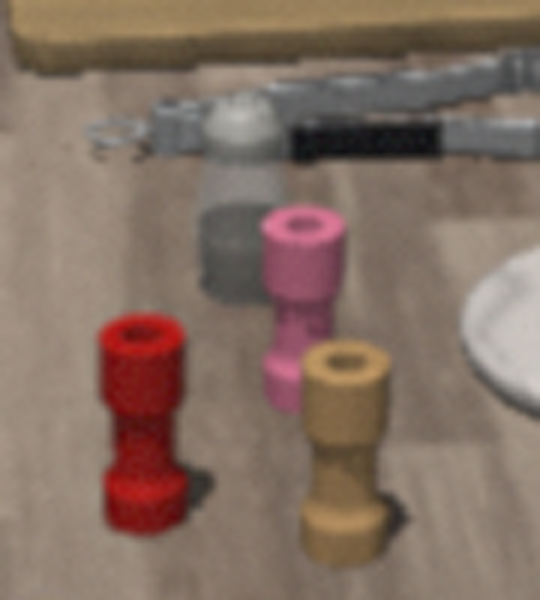

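The crop confirms the choice: the tan spacer at side pixel (277,290) stands upright, with the pink one behind it and the red one to its left. Next I fit positions from both views.

```bash
cat >> h.py <<'E'
def refine(s,m,d=3):
    m=np.uint8(m); k=np.ones((3,3),np.uint8); U=4
    g=np.full(m.shape,cv2.GC_BGD,np.uint8); g[cv2.dilate(m,k,iterations=2*d)>0]=cv2.GC_BGD
    g[cv2.dilate(m,k,iterations=d)>0]=cv2.GC_PR_BGD; g[m>0]=cv2.GC_PR_FGD; g[cv2.erode(m,k,iterations=2)>0]=cv2.GC_FGD
    x,y,w,h=cv2.boundingRect(m); sl=np.s_[max(0,y-12):y+h+12,max(0,x-12):x+w+12]
    gs=g[sl].copy(); cv2.grabCut(np.ascontiguousarray(s["frame"][sl]),gs,None,np.zeros((1,65)),np.zeros((1,65)),4,cv2.GC_INIT_WITH_MASK)
    o=np.zeros_like(m); o[sl]=(gs==1)|(gs==3)
    n,lab,st,_=cv2.connectedComponentsWithStats(o); return lab==1+np.argmax(st[1:,4])
E
python3 - <<'E'
from h import *
S=np.load("pics/S.npy",allow_pickle=True).item(); M=np.load("pics/M.npy",allow_pickle=True).item()
O={"stand":("stand",0,0),"spacer":("spacer",2,1),"tray":("tray",0,0),"mill":("mill",0,0)}
for n,(l,i,j) in O.items():
    for t in("raw","ref"):
        a,b=M["side",l,i],M["top",l,j]
        if t=="ref":a,b=refine(S["side"],a),refine(S["top"],b)
        x0=ray(S["top"],cen(b),.03)[0]; x0[2]=0
        x,f=fit([(S["side"],cen(a)),(S["top"],cen(b))],MODEL[n],x0)
        x2,f2=fit([(S["side"],cen(a)),(S["top"],cen(b))],MODEL[n],x0,False)
        x3,f3=fit([(S["top"],cen(b))],MODEL[n],x0,False)
        x4,f4=fit([(S["side"],cen(a))],MODEL[n],x0,False)
        ar=[m.sum()/(render(S[c],MODEL[n],x).sum()/K**2) for c,m in(("side",a),("top",b))]
        print(n,t,"xyz",np.round(x,4),np.round(f,2),"z0",np.round(x2,4),np.round(f2,2),"top",np.round(x3,4),"side",np.round(x4,4),"area",np.round(ar,2))
for n,j,z in(("roll",0,.04),("bun_1",0,.045),("bun_1",1,.045),("board",0,.022),("tongs",0,.012)):
    m=refine(S["top"],M["top",n,j]) if n!="tongs" else M["top",n,j]
    c=np.argwhere(m)[:,::-1].astype(float); P=ray(S["top"],c,z)[:,:2]; q=P-P.mean(0)
    w,v=np.linalg.eigh(np.cov(q.T)); print(n,"top c",np.round(P.mean(0),4),"axis",np.round(v[:,1],3),"len",np.round(np.ptp(q@v,0)[::-1],3))
# roll triangulated height
a=cen(refine(S["side"],M["side","roll",0])); b=cen(refine(S["top"],M["top","roll",0]))
A_=[];B_=[]
for s,u in((S["side"],a),(S["top"],b)):
    d=np.r_[(u-[s["cx"],s["cy"]])/s["f"],1]@s["R"].T; d/=np.linalg.norm(d); I=np.eye(3)-np.outer(d,d); A_.append(I);B_.append(I@s["p"])
print("roll tri",np.round(np.linalg.lstsq(np.vstack(A_),np.hstack(B_),rcond=None)[0],4))
E
```

```text
stand raw xyz [ 0.5899 -0.1049  0.0018] [-0.51  0.1   0.08 -0.68] z0 [ 0.5903 -0.1039] [-0.48  0.58 -0.23 -0.68] top [ 0.5879 -0.1047] side [ 0.5921 -0.1012] area [0.95 0.96]
stand ref xyz [ 0.5896 -0.1048 -0.0055] [-0.23  0.05  0.03 -0.31] z0 [ 0.5886 -0.1075] [-0.3  -1.38  0.99 -0.32] top [ 0.5874 -0.1042] side [ 0.5878 -0.1144] area [0.85 0.99]
spacer raw xyz [ 4.466e-01 -2.381e-01 -1.000e-04] [-0.17  0.01  0.01 -0.23] z0 [ 0.4466 -0.2382] [-0.17 -0.02  0.04 -0.24] top [ 0.4459 -0.238 ] side [ 0.447  -0.2383] area [1.01 1.  ]
spacer ref xyz [ 0.4471 -0.2429  0.0016] [ 0.11 -0.02  0.    0.16] z0 [ 0.4472 -0.2421] [ 0.12  0.44 -0.35  0.16] top [ 0.4477 -0.2432] side [ 0.4471 -0.2402] area [0.99 0.68]
tray raw xyz [ 0.4898 -0.3844  0.0008] [-0.44  0.06  0.07 -0.77] z0 [ 0.4899 -0.3839] [-0.43  0.26 -0.14 -0.77] top [ 0.4874 -0.3843] side [ 0.4909 -0.3833] area [0.96 0.99]
tray ref xyz [ 0.4902 -0.3815 -0.0019] [-0.13  0.03  0.01 -0.24] z0 [ 0.4898 -0.3826] [-0.14 -0.44  0.52 -0.22] top [ 0.4891 -0.3808] side [ 0.4899 -0.3839] area [0.96 0.89]
mill raw xyz [ 0.4245 -0.0344  0.002 ] [-0.12  0.02  0.01 -0.19] z0 [ 0.4246 -0.0334] [-0.09  0.57 -0.3  -0.17] top [ 0.4241 -0.0344] side [ 0.4252 -0.0302] area [0.69 0.78]
mill ref xyz [ 4.252e-01 -3.710e-02  2.000e-04] [-0.14  0.02  0.01 -0.24] z0 [ 0.4252 -0.037 ] [-0.14  0.06 -0.02 -0.23] top [ 0.4245 -0.0371] side [ 0.4256 -0.0367] area [0.66 0.38]
roll top c [0.5053 0.2688] axis [-0.992 -0.126] len [0.083 0.047]
bun_1 top c [0.6289 0.3312] axis [-0.831 -0.556] len [0.068 0.063]
bun_1 top c [0.4967 0.3751] axis [0.691 0.723] len [0.068 0.063]
board top c [0.4801 0.323 ] axis [-0.999 -0.044] len [0.339 0.235]
tongs top c [0.47   0.1149] axis [-0.97  -0.243] len [0.232 0.069]
roll tri [0.5062 0.2695 0.0362]
```

Measured heights agree with the text to about 2 mm: stand (0.589, -0.1045), spacer (0.447, -0.2385), tray (0.490, -0.384). Moving above the spacer.

```bash
python3 -m jog '[[1,[-0.505,-0.593,0],-23.3],[1,[-0.505,-0.593,0],-23.3],[1,[-0.505,-0.593,0],-23.3],[1,[-0.505,-0.593,0],-23.3],[1,[-0.505,-0.593,0],-23.3],[1,[-0.505,-0.593,0],-23.3],[1,[-0.505,-0.593,0],-23.3],[1,[-0.505,-0.593,0],-23.3],[1,[-0.505,-0.593,0],-23.3],[1,[-0.505,-0.593,0],-23.3]]'; python3 -c "
from plant import r;s=r.sense();print(s['tool_pos'],s['ee_rot'])"
```

```text
clock: 2.8
tool_pos: [0.3643, 0.0272, 0.2317]
ee_rot: [[-1.0, -0.001, 0.001], [-0.001, 1.0, -0.0], [-0.001, -0.0, -1.0]]
force: [1.3, 0.5, 0.5]
finger_gap: 0.0854
grasp_force: 0.0
[0.36433878 0.02721657 0.2317399 ] [[-9.99998620e-01 -9.67920478e-04  1.35042891e-03]
 [-9.67937986e-04  9.99999531e-01 -1.23113509e-05]
 [-1.35041636e-03 -1.36184654e-05 -9.99999088e-01]]
```

```bash
python3 -m jog '[[1,[-0.083,-0.266,0],0],[1,[-0.083,-0.266,0],0],[1,[-0.083,-0.266,0],0],[1,[-0.083,-0.266,0],0],[1,[-0.083,-0.266,0],0],[1,[-0.083,-0.266,0],0],[1,[-0.083,-0.266,0.05],0],[1,[-0.083,-0.266,0.1],0],[1,[-0.083,-0.266,0.1],0],[1,[-0.083,-0.266,0.1],0]]'
```

```text
clock: 3.8
tool_pos: [0.4478, -0.2368, 0.1325]
ee_rot: [[-1.0, -0.001, -0.0], [-0.001, 1.0, 0.0], [0.0, 0.0, -1.0]]
force: [0.8, -0.5, 0.1]
finger_gap: 0.0857
grasp_force: 0.0
```

```bash
python3 -m jog '[[1,[0.001,-0.0015,0.04],0],[1,[0.001,-0.0015,0.08],0],[1,[0.001,-0.0015,0.09],0],[1,[0.001,-0.0015,0.09],0],[-1,[0.001,-0.0015,0.09],0],[-1,[0.001,-0.0015,0.09],0],[-1,[0.001,-0.0015,0.09],0],[-1,[0.001,-0.0015,0.09],0],[-1,[0.001,-0.0015,0.09],0],[-1,[0.001,-0.0015,0.09],0]]'
```

```text
clock: 4.8
tool_pos: [0.4471, -0.2385, 0.0425]
ee_rot: [[-1.0, -0.001, 0.002], [-0.001, 1.0, -0.001], [-0.002, -0.001, -1.0]]
force: [-0.7, 2.3, 8.4]
finger_gap: 0.0311
grasp_force: 58.6
```

```bash
python3 -m jog '[[-1,[0,0,-0.045],0],[-1,[0,0,-0.09],0],[-1,[0,0,-0.135],0],[-1,[-0.04,0.04,-0.135],0],[-1,[-0.08,0.08,-0.135],0],[-1,[-0.12,0.12,-0.135],0],[-1,[-0.142,0.134,-0.135],0],[-1,[-0.142,0.134,-0.135],0],[-1,[-0.142,0.134,-0.135],0],[-1,[-0.142,0.134,-0.135],0]]'
cat > look.py <<'E'
import sys
from h import *
n=sys.argv[1]; z=float(sys.argv[2])
for c in("side","top"):
    s=snap(c); cv2.imwrite(f"pics/{n}_{c}.png",s["frame"])
    if c=="side": u=proj(s,[.589,-.1045,z])[0]
    else: u=proj(s,[.589,-.1045,z])[0]
    x,y=(u-[40,50]).astype(int); w=cv2.resize(s["frame"][y:y+100,x:x+80],None,fx=5,fy=5,interpolation=cv2.INTER_CUBIC)
    o=w if c=="side" else np.hstack([o,w])
cv2.imwrite(f"pics/{n}.png",o)
E
python3 look.py a 0.1
```

```text
clock: 5.8
tool_pos: [0.5878, -0.1046, 0.1764]
ee_rot: [[-1.0, -0.0, -0.0], [-0.0, 1.0, -0.0], [0.0, -0.0, -1.0]]
force: [-0.7, -0.1, -1.0]
finger_gap: 0.0311
grasp_force: 59.6
```

View pics/a.png

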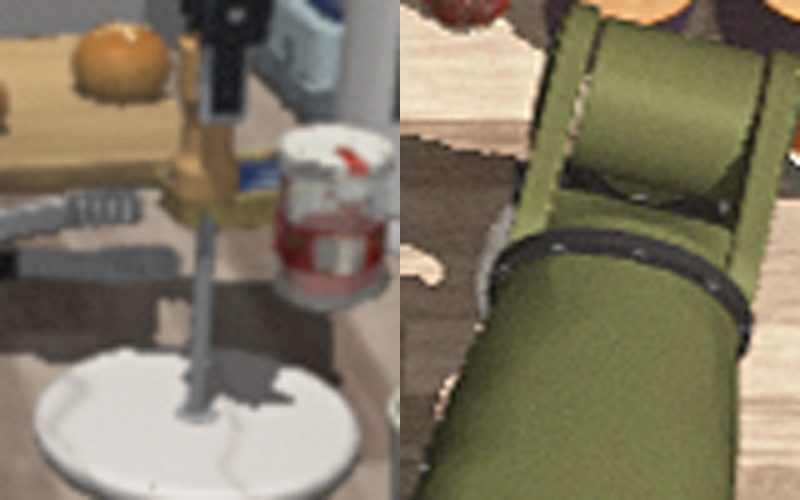

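The side crop shows the held spacer's lower end at crop (204,205) right above the post at (205,220), so they agree in x to about 1 mm. The arm hides the top view. I'll descend gently and watch the force.

```bash
python3 -m jog '[[-1,[-0.0005,0,0.006],0],[-1,[-0.0005,0,0.012],0],[-1,[-0.0005,0,0.016],0],[-1,[-0.0005,0,0.019],0],[-1,[-0.0005,0,0.022],0],[-1,[-0.0005,0,0.022],0]]'
```

```text
clock: 6.5
tool_pos: [0.5887, -0.104, 0.1538]
ee_rot: [[-1.0, -0.001, -0.001], [-0.001, 1.0, 0.0], [0.001, 0.0, -1.0]]
force: [-0.6, 0.5, -0.4]
finger_gap: 0.0309
grasp_force: 59.6
```

```bash
python3 -m jog '[[-1,[0,0,0.015],0],[-1,[0,0,0.03],0],[-1,[0,0,0.045],0],[-1,[0,0,0.06],0],[-1,[0,0,0.075],0],[-1,[0,0,0.085],0],[-1,[0,0,0.09],0],[-1,[0,0,0.092],0],[-1,[0,0,0.092],0]]'
```

```text
clock: 7.4
tool_pos: [0.589, -0.1041, 0.0625]
ee_rot: [[-1.0, -0.001, 0.0], [-0.001, 1.0, -0.0], [-0.0, -0.0, -1.0]]
force: [0.4, -1.2, -0.4]
finger_gap: 0.0311
grasp_force: 59.6
```

Slid down freely. Next I lower it the last few millimetres, release and rise.

```bash
python3 -m jog '[[-1,[0,0,0.002],0],[-1,[0,0,0.0035],0],[-1,[0,0,0.0035],0],[1,[0,0,0.0035],0],[1,[0,0,0.0035],0],[1,[0,0,0.0035],0],[1,[0,0,-0.01],0],[1,[0,0,-0.04],0],[1,[0,0,-0.09],0],[1,[0,0,-0.14],0]]'
```

```text
clock: 8.4
tool_pos: [0.5884, -0.1039, 0.2048]
ee_rot: [[-1.0, -0.001, -0.0], [-0.001, 1.0, 0.0], [0.0, 0.0, -1.0]]
force: [-0.1, 0.2, 0.3]
finger_gap: 0.0854
grasp_force: 0.0
```

```bash
python3 -m jog '[[1,[0.032,-0.09,0],0],[1,[0.064,-0.18,0],0],[1,[0.098,-0.28,0],0],[1,[0.098,-0.28,0],0],[1,[0.098,-0.28,0],0],[1,[0.098,-0.28,0],0],[1,[0.098,-0.28,0.05],0],[1,[0.098,-0.28,0.1],0],[1,[0.098,-0.28,0.12],0],[1,[0.098,-0.28,0.12],0]]'
python3 - <<'E'
from h import *
for c in("side","top"):
    s=snap(c); cv2.imwrite(f"pics/b_{c}.png",s["frame"])
    # spacer on post: tan colour check
    print(c,[(round(d["conf"],2),list(map(int,d["extent"]))) for d in r.boxes_of(c,"spacer")], np.round(proj(s,[[.589,-.1045,.016],[.589,-.1045,.092],[.49,-.3835,.026]]),1).tolist())
E
```

```text
clock: 9.4
tool_pos: [0.49, -0.3834, 0.08]
ee_rot: [[-1.0, -0.001, -0.004], [-0.001, 1.0, 0.003], [0.004, 0.003, -1.0]]
force: [-1.0, 0.2, 0.6]
finger_gap: 0.0853
grasp_force: 0.0
side [(0.82, [236, 268, 15, 37]), (0.72, [263, 248, 12, 33]), (0.63, [324, 242, 14, 27])] [[328.5, 266.9], [330.1, 238.7], [308.2, 334.3]]
top [(0.54, [305, 179, 13, 13])] [[312.4, 187.7], [314.3, 182.8], [398.2, 217.9]]
```

```bash
python3 -m jog '[[1,[0,0,0.03],0],[1,[0,0,0.055],0],[1,[0,0,0.066],0],[1,[0,0,0.066],0],[-1,[0,0,0.066],0],[-1,[0,0,0.066],0],[-1,[0,0,0.066],0],[-1,[0,0,0.066],0],[-1,[0,0,0.066],0],[-1,[0,0,0.066],0]]'
```

```text
clock: 10.6
tool_pos: [0.4915, -0.3844, 0.0176]
ee_rot: [[-1.0, -0.001, 0.001], [-0.001, 1.0, -0.001], [-0.001, -0.001, -1.0]]
force: [-1.8, 2.1, 9.3]
finger_gap: 0.0288
grasp_force: 58.5
```

```bash
python3 -m jog '[[-1,[0,0,-0.002],0],[-1,[0,0,-0.004],0],[-1,[0,0,-0.02],0],[-1,[0,0,-0.04],0],[-1,[0,0,-0.06],0],[-1,[0,0,-0.06],0]]'
python3 - <<'E'
from h import *
o=[]
for c in("side","top"):
    s=snap(c); cv2.imwrite(f"pics/c_{c}.png",s["frame"])
    x,y=(proj(s,[.49,-.384,.07])[0]-[50,60]).astype(int); o.append(cv2.resize(s["frame"][y:y+120,x:x+100],None,fx=4,fy=4,interpolation=cv2.INTER_CUBIC)); print(c,x,y)
cv2.imwrite("pics/c.png",np.hstack(o))
E
```

```text
clock: 11.2
tool_pos: [0.4922, -0.3851, 0.08]
ee_rot: [[-1.0, -0.001, 0.004], [-0.001, 1.0, -0.004], [-0.004, -0.004, -1.0]]
force: [0.5, -0.9, -0.7]
finger_gap: 0.0284
grasp_force: 59.5
side 259 254
top 352 156
```

View pics/c.png

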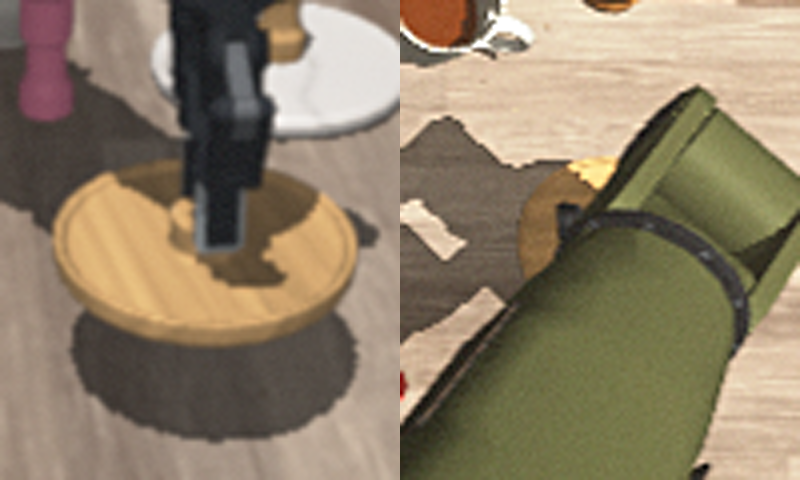

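The side crop shows the tray lifted level, but its outline centre (crop 205) lies left of the finger (crop 219). The tray therefore sits a few mm off in x in the hand, and I'll measure by how much.

```bash
cat > trayfit.py <<'E'
from h import *
import sys
def rep(s,z0):
    t=r.sense()["tool_pos"]
    for d in r.silhouettes("side","tray")[:2]:
        for m in (np.array(d["mask"]),refine(s,d["mask"])):
            h=cv2.convexHull(np.argwhere(m)[:,::-1].astype(np.int32)); mm=np.zeros(m.shape,np.uint8); cv2.fillConvexPoly(mm,h,1)
            M1=[MODEL["tray"][0]]
            def f(o): 
                return cen(cv2.fillConvexPoly(np.zeros((420*K,560*K),np.uint8),cv2.convexHull(np.argwhere(render(s,M1,o))[:,::-1].astype(np.int32)),1),K)
            x=np.array([t[0],t[1],z0]);c=cen(mm)
            for _ in range(4):
                J=np.array([(f(x+e)-f(x-e))/.02 for e in .01*np.eye(3)[:2]]).T; x[:2]+=np.linalg.solve(J,c-f(x))
            e=cv2.boundingRect(mm); e2=cv2.boundingRect(cv2.resize(render(s,M1,x),(560,420),interpolation=cv2.INTER_AREA))
            print(round(d["conf"],2),"centre x,y at z0:",np.round(x,4),"tcp",np.round(t,4),"box",e,e2,"area ratio",round(mm.sum()/render(s,M1,x).sum()*K*K,3))
s=snap("side"); rep(s,float(sys.argv[1]))
E
python3 trayfit.py 0.062
```

```text
0.59 centre x,y at z0: [ 0.489  -0.3884  0.062 ] tcp [ 0.4908 -0.3839  0.0757] box (272, 295, 75, 47) (271, 294, 77, 50) area ratio 0.937
0.59 centre x,y at z0: [ 0.4894 -0.3872  0.062 ] tcp [ 0.4908 -0.3839  0.0757] box (272, 295, 75, 47) (272, 293, 76, 50) area ratio 0.921
```

```bash
python3 -m jog '[[-1,[0,0,-0.04],0],[-1,[0,0,-0.08],0],[-1,[-0.03,0.04,-0.08],0],[-1,[-0.05,0.08,-0.08],0],[-1,[-0.06,0.12,-0.08],0],[-1,[-0.075,0.16,-0.08],0],[-1,[-0.09,0.2,-0.08],0],[-1,[-0.1,0.24,-0.08],0],[-1,[-0.1,0.28,-0.08],0],[-1,[-0.1,0.28,-0.08],0]]'
python3 - <<'E'
from h import *
s=snap("side"); print(r.sense()["tool_pos"],r.sense()["finger_gap"])
E
sed -i 's/^s=snap.*$/s=snap("side"); cv2.imwrite("pics\/d_side.png",s["frame"]); rep(s,float(sys.argv[1]))/' trayfit.py; python3 trayfit.py 0.141
```

```text
clock: 12.4
tool_pos: [0.5907, -0.0997, 0.1551]
ee_rot: [[-1.0, -0.005, -0.002], [-0.005, 1.0, 0.001], [0.002, 0.001, -1.0]]
force: [-0.0, 0.3, -2.3]
finger_gap: 0.0289
grasp_force: 60.0
[ 0.59064281 -0.10190559  0.1552872 ] 0.028662618047707544
```

Run:
```python
from h import *
s=snap("side"); print(np.round(r.sense()["tool_pos"],4)); cv2.imwrite("pics/e_side.png",s["frame"])
u=proj(s,[.589,-.104,.13])[0];x,y=(u-[50,38]).astype(int);print(x,y,u, proj(s,[[.589,-.104,.122],[.589,-.104,.141]]))
cv2.imwrite("pics/e.png",cv2.resize(s["frame"][y:y+75,x:x+100],None,fx=8,fy=8,interpolation=cv2.INTER_CUBIC))
```

```text
[ 0.5906 -0.1049  0.1557]
280 186 [330.8705479  224.05266962] [[330.69362582 227.15644281]
 [331.11533153 219.75838989]]
```

View pics/e.png

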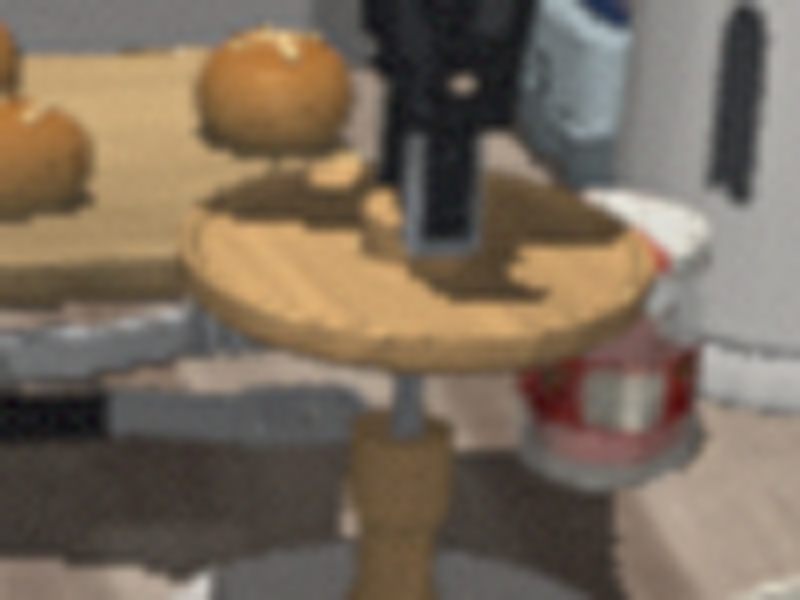

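Run:
```python
from h import *
S=np.load("pics/S.npy",allow_pickle=True).item()["side"]
for x in(.587,.589,.591):
    m=render(S,[(.07,0,.014)],[x,-.1045,.1415]); c=np.where(m.any(0))[0]/K; q=np.where(m.any(1))[0]/K
    print(x,"tray cols",(c[[0,-1]]-280)*8,"rows",(q[[0,-1]]-186)*8,"post",(proj(S,[[x,-.1045,.11],[x,-.1045,.122]])[:,0]+.5-280)*8,"spacer col",(proj(S,[[x,-.1045,.085]])[:,0]+.5-280)*8)
```

```text
0.587 tray cols [169. 650.] rows [145. 369.] post [401.21058048 403.2967872 ] spacer col [396.91613409]
0.589 tray cols [175. 656.] rows [145. 369.] post [407.79769893 409.90923765] spacer col [403.45109581]
0.591 tray cols [182. 663.] rows [145. 368.] post [414.38204822 416.51889742] spacer col [409.98333241]
```

In the crop the tray spans columns 183–655, which puts it at x≈0.590, and the post at column 406 is at x≈0.5886. I shift it −1.3 mm in x and descend gently.

```bash
python3 -m jog '[[-1,[0.0013,0,0.006],0],[-1,[0.0013,0,0.012],0],[-1,[0.0013,0,0.016],0],[-1,[0.0013,0,0.02],0],[-1,[0.0013,0,0.024],0],[-1,[0.0013,0,0.028],0],[-1,[0.0013,0,0.028],0]]'
```

```text
clock: 13.3
tool_pos: [0.5893, -0.104, 0.1277]
ee_rot: [[-1.0, -0.001, -0.001], [-0.001, 1.0, 0.0], [0.001, 0.0, -1.0]]
force: [1.1, 0.1, -1.8]
finger_gap: 0.0284
grasp_force: 60.0
```

```bash
python3 -m jog '[[-1,[0,0,0.006],0],[-1,[0,0,0.012],0],[-1,[0,0,0.017],0],[-1,[0,0,0.02],0],[-1,[0,0,0.021],0],[-1,[0,0,0.021],0],[-1,[0,0,0.021],0]]'
```

```text
clock: 14.0
tool_pos: [0.5908, -0.1042, 0.1096]
ee_rot: [[-1.0, -0.001, 0.004], [-0.001, 1.0, -0.001], [-0.004, -0.001, -1.0]]
force: [-2.0, 0.9, 16.6]
finger_gap: 0.0286
grasp_force: 62.0
```

```bash
python3 -m jog '[[-1,[0,0,-0.002],0],[1,[0,0,-0.002],0],[1,[0,0,-0.002],0],[1,[0,0,-0.002],0],[1,[0,0,-0.02],0],[1,[0,0,-0.06],0],[1,[0,0.05,-0.1],0],[1,[0.04,0.1,-0.12],0],[1,[0.08,0.14,-0.12],0],[1,[0.12,0.18,-0.12],0]]'
python3 - <<'E'
from h import *
S=snap("side"); T=snap("top"); o=[]
for s in(S,T):
    x,y=(proj(s,[.589,-.104,.09])[0]-[45,50]).astype(int); o.append(cv2.resize(s["frame"][y:y+100,x:x+90],None,fx=4.4,fy=4.4,interpolation=cv2.INTER_CUBIC))
cv2.imwrite("pics/f.png",np.hstack(o))
a=r.silhouettes("side","tray"); b=r.silhouettes("top","tray")
print([(d["conf"],d["extent"]) for d in a+b])
for p in a[:1]:
    for q in b[:2]:
        try: x,f=fit([(S,cen(refine(S,p["mask"]))),(T,cen(refine(T,q["mask"])))],MODEL["tray"],[.589,-.104,.092]); print(np.round(x,4),np.round(f,2))
        except Exception as e: print(e)
E
```

```text
clock: 15.0
tool_pos: [0.4957, 0.0485, 0.226]
ee_rot: [[-1.0, -0.001, 0.001], [-0.001, 1.0, 0.0], [-0.001, 0.0, -1.0]]
force: [0.4, 1.9, 0.1]
finger_gap: 0.0855
grasp_force: 0.0
[(0.85, [299.2, 221.8, 60.8, 27.9]), (0.72, [293.3, 159.2, 46.4, 44.1])]
[ 0.5877 -0.1051  0.0936] [-0.2   0.04  0.04 -0.26]
```

View pics/f.png

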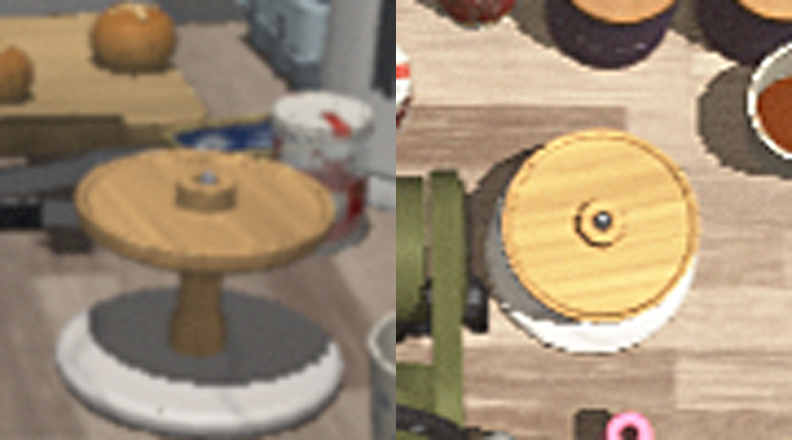

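The tray is seated flat: fitted at (0.588, -0.105, 0.0936), with the post tip showing in the collar in both views. Next I fit the tongs' pose in the starting pictures.

Run:
```python
from h import *
from scipy.optimize import differential_evolution as DE
from scipy.ndimage import map_coordinates as mc
S=np.load("pics/S.npy",allow_pickle=True).item()
def model(n=60):
    X=[-35,0,55,123,168,216]; Y=[0,5,27.5,27.5,40.5,40.5]
    x=np.linspace(-2,216,n); y=np.interp(x,X,Y); return x/1e3,y/1e3
mx,my=model()
maps={}
for c in S:
    lab=cv2.cvtColor(S[c]["frame"],cv2.COLOR_BGR2LAB).astype(float)
    m=128+4-(lab[...,2]); maps[c]=cv2.GaussianBlur(np.clip(m,-12,12),(0,0),.7)   # steel/black: b near 128
def pts(p,z):
    c,s=np.cos(p[2]),np.sin(p[2]); P=[]
    for sg in(1,-1): P.append(np.c_[p[0]+c*mx-s*sg*my,p[1]+s*mx+c*sg*my,np.full_like(mx,z)])
    return np.vstack(P)
def cost(p,cams=("side","top")):
    v=0
    for c in cams:
        for z in((.012,) if c=="top" else(.006,.012,.018)):
            u=proj(S[c],pts(p,z)); v+=mc(maps[c],[u[:,1],u[:,0]],order=1,mode="nearest").mean()/(1 if c=="top" else 3)
    return -v
for cams in(("top",),("side",),("side","top")):
    q=DE(cost,[(.34,.42),(.07,.14),(-.2,.3)],args=(cams,),seed=1,popsize=20); 
    p=q.x; g=p[:2]+.09*np.array([np.cos(p[2]),np.sin(p[2])]); h=p[:2]+.192*np.array([np.cos(p[2]),np.sin(p[2])])
    print(cams,np.round(p,4),"deg",round(np.degrees(p[2]),2),round(q.fun,2),"grip",np.round(g,4),"heads",np.round(h,4))
o=[]
for c in("top","side"):
    u=proj(S[c],pts(p,.012)); x,y=u.min(0).astype(int)-8; x2,y2=u.max(0).astype(int)+12
    f=7 if c=="top" else 5; im=cv2.resize(S[c]["frame"][y:y2,x-6:x2],None,fx=f,fy=f,interpolation=cv2.INTER_CUBIC)
    for a in u[::3]: cv2.circle(im,tuple(np.int32((a-[x-6,y]+.5)*f)),2,(0,0,255),-1)
    o.append(im)
H=max(i.shape[0] for i in o); o=[cv2.copyMakeBorder(i,0,H-i.shape[0],0,0,0) for i in o]; im=np.hstack(o); k=min(1,800/im.shape[1],600/im.shape[0]); cv2.imwrite("pics/g.png",cv2.resize(im,None,fx=k,fy=k))
```

```text
('top',) [0.4077 0.1074 0.0757] deg 4.34 2.2 grip [0.4974 0.1142] heads [0.5991 0.1219]
('side',) [0.3991 0.103  0.0817] deg 4.68 -3.46 grip [0.4888 0.1103] heads [0.5904 0.1186]
('side', 'top') [0.4065 0.1069 0.0771] deg 4.42 -1.0 grip [0.4962 0.1138] heads [0.5979 0.1217]
```

View pics/g.png

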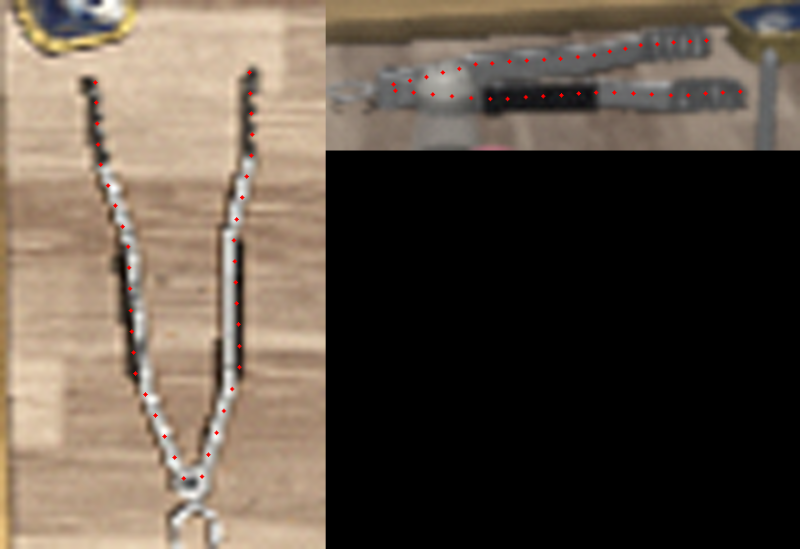

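The overlay matches the tongs within about 2 mm: grip at (0.4975, 0.1148), yaw about 4.7°, near head tip at side crop (745,95).

```bash
python3 -c "
from plant import r;s=r.sense();print(s['tool_pos'],s['clock'],s['q'])"
```

```text
[0.49656454 0.04778936 0.22588203] 15.2 [ 2.25609067e-02  1.90037783e-01  1.67057985e+00 -1.05739200e-04
  1.28000272e+00 -1.55059853e+00]
```

```bash
python3 -m jog '[[1,[-0.001,0.04,0],-4.7],[1,[-0.001,0.067,0],-4.7],[1,[-0.001,0.067,0.04],-4.7],[1,[-0.001,0.067,0.08],-4.7],[1,[-0.001,0.067,0.12],-4.7],[1,[-0.001,0.067,0.16],-4.7],[1,[-0.001,0.067,0.18],-4.7],[1,[-0.001,0.067,0.18],-4.7],[1,[-0.001,0.067,0.18],-4.7]]'
```

```text
clock: 16.1
tool_pos: [0.4984, 0.1137, 0.0458]
ee_rot: [[-0.997, -0.082, 0.0], [-0.082, 0.997, -0.0], [-0.0, -0.0, -1.0]]
force: [0.7, -0.2, 0.1]
finger_gap: 0.0854
grasp_force: 0.0
```

```bash
python3 -m jog '[[1,[0.001,0.001,0.025],0],[1,[0.001,0.001,0.04],0],[1,[0.001,0.001,0.045],0],[1,[0.001,0.001,0.045],0],[0.5,[0.001,0.001,0.045],0],[0.4,[0.001,0.001,0.045],0],[0.3,[0.001,0.001,0.045],0],[0.3,[0.001,0.001,0.045],0],[0.3,[0.001,0.001,0.045],0]]'
```

```text
clock: 17.0
tool_pos: [0.4978, 0.1153, 0.0021]
ee_rot: [[-0.997, -0.083, 0.003], [-0.083, 0.997, 0.0], [-0.003, 0.0, -1.0]]
force: [0.0, 0.1, 8.4]
finger_gap: 0.0558
grasp_force: 8.5
```

Holding at 55.8 mm with 8.5 N, which matches the springs. Lifting.

```bash
python3 -m jog '[[0.3,[0,0,-0.01],0],[0.3,[0,0,-0.03],0],[0.3,[0,0,-0.06],0],[0.3,[0,0,-0.09],0],[0.3,[0,0,-0.12],0],[0.3,[0,0,-0.12],0],[0.3,[0,0,-0.12],0]]'
python3 - <<'E'
from h import *
s=snap("side"); t=snap("top"); q=r.sense(); print(np.round(q["tool_pos"],4),q["finger_gap"],q["grasp_force"],q["force"])
o=[]
for c in(s,t):
    u=proj(c,[.53,.118,.12])[0]; x,y=(u-[50,50]).astype(int); o.append(cv2.resize(c["frame"][y:y+100,x:x+100],None,fx=4,fy=4,interpolation=cv2.INTER_CUBIC)); print(x,y)
cv2.imwrite("pics/h.png",np.hstack(o))
for l in("tongs",):
  for c in("side","top"): print(c,[(round(d["conf"],2),d["extent"]) for d in r.boxes_of(c,l)])
E
```

```text
clock: 17.7
tool_pos: [0.4966, 0.1152, 0.1212]
ee_rot: [[-0.997, -0.083, 0.001], [-0.083, 0.997, 0.0], [-0.001, 0.0, -1.0]]
force: [-0.3, -0.7, -1.0]
finger_gap: 0.0556
grasp_force: 6.3
[0.496  0.1151 0.1198] 0.05535634566776079 6.33083323307801 [-0.45455881  0.86271846 -1.72975464]
242 147
192 148
side [(0.94, [234.5, 184.9, 94.5, 15.4])]
top []
```

View pics/h.png

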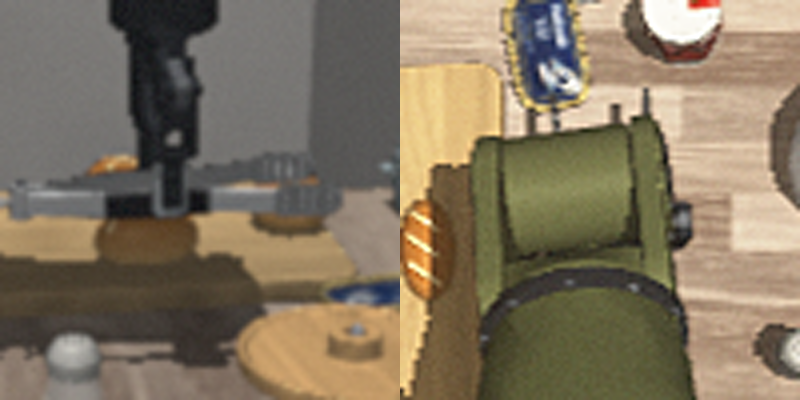

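The tongs are held level: near head at side crop (308,197), panel centre at (156,205). I check the head position against the prediction and fit the roll more closely.

Run:
```python
from h import *
S=np.load("pics/S.npy",allow_pickle=True).item(); M=np.load("pics/M.npy",allow_pickle=True).item(); s=S["side"]
a=np.radians(4.75); g=np.array([.496,.1151]); ax=np.array([np.cos(a),np.sin(a)]); n=np.array([-ax[1],ax[0]])
for dx in(0,.004):
  for k,(l,h,z) in {"near head mid":(.102,-.0365,.130),"near tip":(.126,-.0365,.130),"far tip":(.126,.0365,.130),"panel mid":(0,-.027,.130)}.items():
    P=np.r_[g+(l+dx)*ax+h*n,z]; print(dx,k,np.round((proj(s,P)[0]+.5-[242,147])*4,1))
# roll: silhouette fit as ellipsoid-like blob x,y,yaw from both views
def roll(s,p):
    t=np.linspace(0,2*np.pi,80); P=[]
    for z,f in((.004,.75),(.010,.95),(.016,1),(.024,.95),(.034,.65),(.041,.3)):
        # superellipse outline
        x=.042*f**.6*np.sign(np.cos(t))*abs(np.cos(t))**.85; y=.023*f*np.sign(np.sin(t))*abs(np.sin(t))**.85
        P.append(np.c_[p[0]+x*np.cos(p[2])-y*np.sin(p[2]),p[1]+x*np.sin(p[2])+y*np.cos(p[2]),np.full_like(x,.022+z)])
    m=np.zeros((420*4,560*4),np.uint8); cv2.fillConvexPoly(m,np.int32(cv2.convexHull(np.float32((proj(s,np.vstack(P))+.5)*4))),1); return cv2.resize(m.astype(np.float32),(560,420),interpolation=cv2.INTER_AREA)
from scipy.optimize import differential_evolution as DE
for nm,f in(("raw",lambda s,m:m),("ref",refine)):
  T={c:cv2.GaussianBlur(np.float32(f(S[c],M[c,"roll",0])),(0,0),1) for c in S}
  for cams in(("top",),("top","side")):
    q=DE(lambda p:sum(((cv2.GaussianBlur(roll(S[c],p),(0,0),1)-T[c])**2).sum() for c in cams),[(.49,.52),(.255,.285),(-.2,.5)],seed=1,maxiter=25,popsize=8)
    print(nm,cams,np.round(q.x,4),round(np.degrees(q.x[2]),1),round(q.fun,1))
```

```text
0 near head mid [314.4 201.2]
0 near tip [348.1 199.3]
0 far tip [318.8 165.7]
0 panel mid [165.8 204.6]
0.004 near head mid [320.1 200.8]
0.004 near tip [353.7 198.9]
0.004 far tip [324.1 165.4]
0.004 panel mid [171.6 204.3]
raw ('top',) [0.5065 0.2693 0.1154] 6.6 8.2
raw ('top', 'side') [0.5065 0.2684 0.1156] 6.6 14.8
ref ('top',) [0.5054 0.2689 0.1097] 6.3 0.7
ref ('top', 'side') [0.5061 0.2677 0.1036] 5.9 31.3
```

Measured, the tongs sit about 5 mm back in the hand, so the heads are 97 mm ahead of the TCP. Roll: (0.506, 0.2685), yaw 6.4°. TCP target (0.4096, 0.2577).

```bash
python3 -m jog '[[0.3,[0.015,0.03,0],-1.65],[0.3,[0.03,0.06,0],-1.65],[0.3,[0.045,0.09,0],-1.65],[0.3,[0.06,0.12,0],-1.65],[0.3,[0.0743,0.1493,0],-1.65],[0.3,[0.0743,0.1493,0],-1.65],[0.3,[0.0743,0.1493,0],-1.65],[0.3,[0.0743,0.1493,0],-1.65]]'
python3 - <<'E'
from h import *
s=snap("side"); t=snap("top"); q=r.sense(); print(np.round(q["tool_pos"],4),np.round(q["ee_rot"],3)[:2,1],q["finger_gap"],q["grasp_force"])
o=[]
for c in(s,t):
    u=proj(c,[.48,.265,.09])[0]; x,y=(u-[50,45]).astype(int); o.append(cv2.resize(c["frame"][y:y+90,x:x+100],None,fx=4,fy=4,interpolation=cv2.INTER_CUBIC)); print(x,y)
cv2.imwrite("pics/i.png",np.hstack(o))
# predicted pixel of head plates for this pose
R=np.array(q["ee_rot"]); ax=-R[:,0]; n=R[:,1]; T=np.array(q["tool_pos"])
for l,h in((.097,.0355),(.097,-.0355),(.121,.0355),(.121,-.0355)):
    P=T+l*ax+h*n; P[2]+=.010; print(l,h,np.round((proj(t,P)[0]),1),np.round(proj(s,P)[0],1))
print("roll",[d["extent"] for d in r.boxes_of("top","roll")[:1]],[d["extent"] for d in r.boxes_of("side","tongs")[:1]])
E
```

```text
clock: 18.7
tool_pos: [0.4104, 0.2572, 0.1201]
ee_rot: [[-0.994, -0.111, -0.001], [-0.111, 0.994, -0.0], [0.001, -0.0, -1.0]]
force: [0.0, -0.1, -0.8]
finger_gap: 0.0558
grasp_force: 6.3
[0.4105 0.2571 0.1203] [-0.11   0.994] 0.055585821580271644 6.328804728691466
219 145
145 170
0.097 0.0355 [181.  206.2] [276.1 174.4]
0.097 -0.0355 [204.3 203.9] [281.3 181.2]
0.121 0.0355 [180.5 198.4] [283.6 174. ]
0.121 -0.0355 [203.7 196.2] [289.1 180.8]
roll [[192.2, 199.4, 12.4, 17.1]] [[208.5, 173.6, 84.0, 10.0]]
```

View pics/i.png

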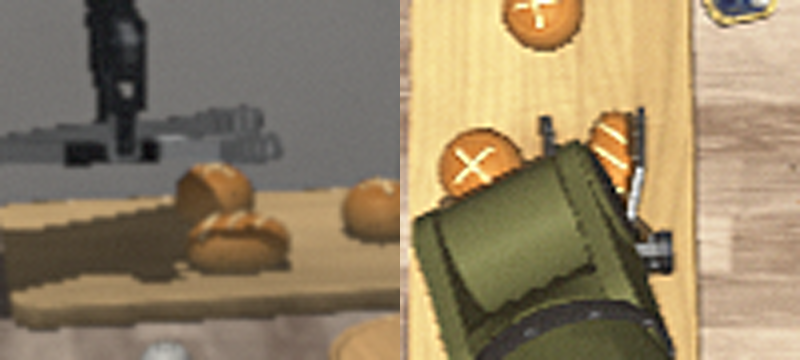

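The top crop shows the heads at (181,199) and (205.5,197), straddling the roll within about 1 px of the prediction. Everything is clear of the buns. Descending with a 2 mm shift left.

```bash
python3 -m jog '[[0.3,[0,0.002,0.02],0],[0.3,[0,0.002,0.04],0],[0.3,[0,0.002,0.055],0],[0.3,[0,0.002,0.065],0],[0.3,[0,0.002,0.07],0],[0.3,[0,0.002,0.07],0]]'
```

```text
clock: 19.5
tool_pos: [0.4099, 0.2596, 0.0502]
ee_rot: [[-0.994, -0.111, -0.001], [-0.111, 0.994, -0.0], [0.001, -0.0, -1.0]]
force: [0.1, 0.3, -0.4]
finger_gap: 0.0556
grasp_force: 6.3
```

```bash
python3 -m jog '[[0.3,[0,0,0.007],0],[0.3,[0,0,0.014],0],[0.3,[0,0,0.019],0],[0.3,[0,0,0.02],0],[0.3,[0,0,0.02],0]]'; python3 -c "
from h import *
s=r.sense(); print(s['tool_pos']); t=snap('side'); cv2.imwrite('pics/j_side.png',t['frame'])
print([ (d['conf'],d['extent']) for d in r.boxes_of('side','roll')], [(d['conf'],d['extent']) for d in r.boxes_of('side','tongs')])"
```

```text
clock: 20.0
tool_pos: [0.4099, 0.2598, 0.0303]
ee_rot: [[-0.994, -0.111, -0.0], [-0.111, 0.994, -0.0], [0.0, -0.0, -1.0]]
force: [0.2, -0.2, -0.2]
finger_gap: 0.0557
grasp_force: 6.3
[0.40989845 0.25976891 0.03031201]
[(0.69, [298.0, 220.3, 60.6, 29.7]), (0.65, [266.5, 199.2, 23.3, 9.8]), (0.38, [322.2, 248.8, 14.1, 19.4])] [(0.95, [206.1, 202.5, 81.2, 10.7]), (0.17, [297.7, 229.7, 64.2, 56.8])]
```

```bash
python3 -m jog '[[0.22,[0,0,0],0],[0.16,[0,0,0],0],[0.1,[0,0,0],0],[0.05,[0,0,0],0],[0,[0,0,0],0],[-0.05,[0,0,0],0],[-0.05,[0,0,0],0]]'
```

```text
clock: 20.85
tool_pos: [0.41, 0.2598, 0.0305]
ee_rot: [[-0.994, -0.111, 0.0], [-0.111, 0.994, 0.0], [-0.0, 0.0, -1.0]]
force: [-1.2, -0.4, 0.1]
finger_gap: 0.0431
grasp_force: 60.7
```

Stopped at 43.1 mm with 60 N, so the roll is clamped. Lifting gently.

```bash
python3 -m jog '[[-0.05,[0,0,-0.005],0],[-0.05,[0,0,-0.015],0],[-0.05,[0,0,-0.03],0],[-0.05,[0,0,-0.05],0],[-0.05,[0,0,-0.07],0],[-0.05,[0,0,-0.09],0],[-0.05,[0,0,-0.11],0],[-0.05,[0,0,-0.13],0],[-0.05,[0,0,-0.14],0],[-0.05,[0,0,-0.14],0]]'
python3 - <<'E'
from h import *
s=snap("side"); t=snap("top"); q=r.sense(); cv2.imwrite("pics/k_side.png",s["frame"]); print(np.round(q["tool_pos"],4),q["finger_gap"],q["grasp_force"],np.round(q["force"],2))
for l in("roll","tongs","bun_1"): print(l,[(round(d["conf"],2),np.round(d["extent"],0).tolist()) for d in r.boxes_of("side",l)],[(round(d["conf"],2),np.round(d["extent"],0).tolist()) for d in r.boxes_of("top",l)])
print(proj(s,[.506,.2685,.18]),proj(t,[.506,.2685,.18]))
E
```

```text
clock: 21.85
tool_pos: [0.4103, 0.26, 0.1719]
ee_rot: [[-0.994, -0.111, 0.002], [-0.111, 0.994, 0.001], [-0.002, 0.001, -1.0]]
force: [-0.2, 0.3, -2.1]
finger_gap: 0.0432
grasp_force: 61.1
[0.4097 0.2596 0.1699] 0.042915435082744785 61.09334349632263 [ 0.03  0.02 -2.01]
roll [(0.65, [266.0, 155.0, 27.0, 12.0])] [(0.49, [179.0, 187.0, 14.0, 26.0])]
tongs [(0.63, [209.0, 160.0, 82.0, 8.0]), (0.55, [325.0, 251.0, 10.0, 14.0])] [(0.54, [198.0, 196.0, 0.0, 5.0])]
bun_1 [(0.73, [262.0, 183.0, 21.0, 17.0]), (0.52, [303.0, 190.0, 22.0, 15.0]), (0.24, [268.0, 155.0, 26.0, 11.0])] [(0.65, [171.0, 166.0, 22.0, 17.0]), (0.46, [157.0, 202.0, 15.0, 11.0])]
[[278.51979459 161.92864309]] [[188.82472296 202.65043603]]
```

```bash
python3 -m jog '[[-0.05,[-0.001,-0.01,0],0],[-0.05,[-0.003,-0.03,0],0],[-0.05,[-0.006,-0.06,0],0],[-0.05,[-0.009,-0.09,0],0],[-0.05,[-0.012,-0.12,0],0],[-0.05,[-0.015,-0.15,0],0],[-0.05,[-0.018,-0.18,0],0],[-0.05,[-0.021,-0.21,0],0],[-0.05,[-0.023,-0.23,0],0],[-0.05,[-0.024,-0.24,0],0]]' && python3 -m jog '[[-0.05,[-0.001,-0.01,0],0],[-0.05,[-0.003,-0.03,0],0],[-0.05,[-0.006,-0.06,0],0],[-0.05,[-0.01,-0.09,0],0],[-0.05,[-0.013,-0.115,0],0],[-0.05,[-0.015,-0.132,0],0],[-0.05,[-0.016,-0.14,0],0],[-0.05,[-0.0157,-0.142,0],0],[-0.05,[-0.0157,-0.142,0],0],[-0.05,[-0.0157,-0.142,0],0]]'
python3 - <<'E'
from h import *
s=snap("side"); t=snap("top"); q=r.sense(); print(np.round(q["tool_pos"],4),q["finger_gap"],q["grasp_force"],np.round(q["force"],2),q["clock"])
for c,im in(("side",s),("top",t)):
    cv2.imwrite(f"pics/l_{c}.png",im["frame"])
    for l in("roll","tray"): print(c,l,[(round(d["conf"],2),np.round(d["extent"],0).tolist()) for d in r.boxes_of(c,l)])
    print(c,"expected roll centre at",np.round(proj(im,[.588,-.105,.18]),1))
u=proj(s,[.56,-.105,.12])[0]; x,y=(u-[60,50]).astype(int)
cv2.imwrite("pics/l.png",cv2.resize(s["frame"][y:y+100,x:x+120],None,fx=6,fy=6,interpolation=cv2.INTER_CUBIC))
E
```

```text
clock: 23.25
tool_pos: [0.4606, 0.0221, 0.1704]
ee_rot: [[-0.994, -0.11, -0.0], [-0.11, 0.994, -0.0], [0.0, -0.0, -1.0]]
force: [-1.2, -0.2, -2.1]
finger_gap: 0.043
grasp_force: 61.2
clock: 24.25
tool_pos: [0.4919, -0.1146, 0.1705]
ee_rot: [[-0.994, -0.112, -0.0], [-0.112, 0.994, 0.0], [0.0, 0.0, -1.0]]
force: [-0.2, -0.4, -0.4]
finger_gap: 0.0429
grasp_force: 61.2
[ 0.4919 -0.1148  0.1705] 0.042749490651239536 61.17579460144043 [-0.35 -0.15 -0.41] 24.35
side roll [(0.54, [315.0, 196.0, 35.0, 14.0])]
side tray [(0.58, [298.0, 224.0, 62.0, 26.0]), (0.29, [240.0, 199.0, 106.0, 19.0])]
side expected roll centre at [[331.7 204.4]]
top roll [(0.42, [311.0, 163.0, 11.0, 11.0])]
top tray [(0.91, [292.0, 160.0, 45.0, 39.0])]
top expected roll centre at [[316.9 176.8]]
```

The roll shows at side (332,203) against (331.7,204.4) expected, and the tray's box is unchanged. I settle briefly, re-check the numbers and hand in.

```bash
python3 -m jog '[[-0.05,[0,0,0],0],[-0.05,[0,0,0],0],[-0.05,[0,0,0],0],[-0.05,[0,0,0],0],[-0.05,[0,0,0],0]]'
python3 - <<'E'
from h import *
s=snap("side"); a=r.silhouettes("side","roll"); q=r.sense(); print(np.round(q["force"],2),q["grasp_force"])
for d in a: print(round(d["conf"],2),np.round(d["extent"]),np.round(cen(d["mask"]),1),s["frame"][np.array(d["mask"])].mean(0).round())
lab=cv2.cvtColor(s["frame"],cv2.COLOR_BGR2LAB)
x,y=(proj(s,[.588,-.105,.106])[0]).astype(int)
# gap rows between roll underside and post tip: tip pixel, roll lower edge
print("post tip px",np.round(proj(s,[.588,-.105,.122]),1),"roll underside px",np.round(proj(s,[.588,-.105,.162]),1))
for d in r.silhouettes("top","tray")[:1]:
    t=None; print("tray top extent",np.round(d["extent"],0))
for d in r.silhouettes("side","tray")[:1]: print("tray side extent",np.round(d["extent"],0))
E
```

```text
clock: 25.05
tool_pos: [0.492, -0.1154, 0.1705]
ee_rot: [[-0.994, -0.111, -0.0], [-0.111, 0.994, 0.0], [-0.0, 0.0, -1.0]]
force: [0.7, 0.3, -1.7]
finger_gap: 0.0435
grasp_force: 61.2
[ 0.05 -0.99 -1.37] 61.17597699165344
0.67 [316. 197.  36.  13.] [332.8 200.9] [ 75. 123. 169.]
post tip px [[330.4 227.3]] roll underside px [[331.3 211.6]]
tray top extent [293. 162.  44.  38.]
tray side extent [301. 219.  62.  34.]
```

```bash
python3 -c "
from plant import r
print(r.finish_job())"
```

```text
the job is handed in; nothing more can be done
None
```

I handed the job in at about 25 s without seeing the judge's verdict: by my last measurements the spacer and tray are home on the post, and the roll is held in the closed tongs over the middle of the tray, about 4 cm clear of the post.

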